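# Set the bamboo length gauge to long and lock it

### The job

Set the bamboo-tube length gauge for long tubes: pull its red-handled sprung stop all the way out to its end stop so that it stays out, then plug the yellow-headed locking plug upright into the square-cornered socket this uncovers, pushed fully home. Let go of everything, and do not knock over or shift the bamboo cup, bowl or jar.

Things in the scene. Friction and masses are not known exactly. Their poses are not given: they have to be found in the camera images.
- gauge: Length gauge, fixed: green beam 320 mm long (x), 110 wide (y), 45 high; two aluminium rails on top along x (tops 55 mm over the bench, 52 mm apart); pale tube trough along its +y side (to y=125, 32 high) with a blue fence (66 high, x=-60, y 58 to 114). Origin: centre of the beam's underside, z up. The stop slides along +x, to a low steel end stop (57 high) at the +x end.
- stop_slide (a joint): Sprung stop's travel along gauge +x: 0 home, 0.100 m fully out at its end stop. An over-centre spring pulls it home with 5 N at first, 7 N at 50 mm, nothing at 88 mm: let go sooner, it slides home. Past 92 mm the spring pulls it out to the end stop and holds it there with about 4 N. Its steel tongue (49 mm wide, 8 thick, between the rails) covers the socket until the last 4 mm.
- pull_grip (a point): Centre of the stop's red upright handle block, 85 mm above the bench; moves with the stop; at home at gauge x=30, y=0 mm. Axes as the gauge's. The block is 24 mm thick along x, 46 wide along y, and stands 53 to 103 mm above the bench: grip it across its thickness from above. A dark steel arm (up to 76 mm above the bench) goes from it over the +y rail to the trough.
- socket (a point): Centre of the lock socket at rail-top height (55 mm above the bench), gauge x=-60, y=0 mm; axes as the gauge's. A rectangular hole in the beam, 33 mm along gauge x by 45 along y, from 45 down to 10 mm above the bench, 3 mm chamfer at the mouth. Fully home, the plug's head rests on both rails and its origin is 40 mm below this point.
- plug: Locking plug standing on the bench, about 160 g: pale wooden shank 30 mm (its x) by 42 (y), 40 long, under a yellow head 34 (x) by 62 (y), 45 high; 85 mm high in all. Origin: centre of the shank's lower end, z up. In the socket its x lies along the gauge's x, either way round. Grip it across the head's 34 mm. It may have changed places with the cup.
- cup: Bystander: upright bamboo cup, 60 mm across, 95 mm high. Origin under its centre. Leave alone.
- bowl: Bystander: pale green bowl, 110 mm across, 50 mm high. Origin under its centre. Leave alone.
- jar: Bystander: amber jar with red lid, 66 mm across, 100 mm high. Origin under its centre. Leave alone.
There are look-alikes about, which are no part of the job. Of the things like the plug, leave any that is purple; of the rest the smaller one is meant.

How it is judged:
By the outcome, as a careful person would: the job done as asked, in the order asked, and still so for the second after the job is handed in, with the robot touching nothing.
It also fails if it takes over 54 s, if anything falls off the work surface, if the arm or the gripper's body presses on something with over 40 N, if the wrist force passes 120 N, or if a joint passes its speed limit or range.

### The arm

A 7-joint arm with a two-finger parallel gripper is mounted at the origin on the work surface. World frame = base frame: x ahead of the robot, y to its left, z up, the work surface at z = 0. Lengths are in m, angles in rad, forces in N, time in s.
With the tool pointing down it reaches from about 0.4 to 0.85 m from the base axis. Payload 10.4 kg.
Tool frame: the origin (TCP) lies at the very end of the fingers, on their centre line; the grasp point (between the pads) lies 19 mm behind it; z points along the fingers, y is the line along which they close (so a half turn about z gives the same grasp; the last joint's range is limited). The gripper opens to 87 mm and grips with 3 to 60 N. Pads are 19 mm wide; open, the fingers measure 117 mm over their backs; the gripper's body (75 mm by 190 mm) begins 51 mm behind the grasp point.
Start: joints at [1.162, 0.332, -0.065, 1.46, 0.022, 1.35, -0.088], TCP at [0.235, -0.579, 0.223] pointing down, gripper open.
Joint ranges: [-2.6, 2.6], [-0.5, 2.12], [-1.47, 1.34], [0.16, 2.42], [-1.27, 4.41], [0.06, 2.06], [-2.6, 2.6]. Speed limits (rad/s): [2.22, 2.22, 2.79, 2.79, 3.14, 3.14, 3.14].

### API

Orientations are given as a unit quaternion [x, y, z, w].
In Python, from bench import read_state, cams, workorder gives the robot as it stands.
- The arm moves only by the shell command python3 -m crank 'ROWS' [FORCE]. ROWS is text: rows parted by semicolons, each of 5 numbers parted by spaces: the shift along the tool's x, y, z scaled (see below), then the turn about the tool's z scaled (see below), then the opening, from -1 (shut) to 1 (fully open). In form: dx dy dz yaw jaw; .... A call has 1 to 10 rows; each row shifts and turns the commanded pose from where the row before left it, along the tool's axes as they then stand; what a row does not reach is not made up. The controller multiplies each number of a shift by 200 mm and each number of a turn by 90 degrees. A row lasts 1/10 s, in which the tool goes at most 50 mm and 8.59 degrees, less where a joint would pass 70% of its speed; a pose out of reach is approached as far as the arm can. A call with a number of a shift or a turn outside -1 to 1 is refused whole. A call with a gripper value outside its range is refused whole. The fingers move at their own pace and stop on an object; FORCE is the grip in N (left out, the last holds). Time passes only in rows, so rows that do not move let the fingers close. It gives the time, the measured TCP pose, the force, the opening and the grip force at its end, in the units of the state.
- read_state(): the state, without advancing time (a new reading comes with each control period).
- cams.camera(name): name is "scene" or "top" or "wrist"; returns a dict with "img" (480x640x3 uint8, blue, green, red), "K" (3x3 intrinsics, pixels), "xyz" and "attitude" of the camera in the world; the wrist camera has in their place "mount" (4x4, takes a point from camera to tool coordinates, whose origin is the TCP and whose axes are the flange's). Camera axes: x right, y down, z forward; pixel columns grow to the right and rows downward; lengths in m; the calibration is good to about 2 mm. A picture is of the moment at which its call begins: read the wrist's pose just before it. There is no depth.
- workorder.close_job(): hands the job in; it is judged then, once.
The state is a dict: "time": time; "joint_positions": joint angles; "joint_vel": joint speeds; "joint_torque": joint torques, N m; "ee_pos": TCP position; "eef_rot": TCP orientation; "ft_force": force on the tool from outside, world axes, zero at the start; "torque": the same for the moment, N m; "width": finger opening in m; "grip_force": force on a finger pad.
Only numpy, scipy, OpenCV 4.12 (cv2) and the standard library are available. Lean on these libraries where they do the work, as an engineer would, in place of code of your own. Each camera call takes 0.05 s, during which the arm holds its last target. There are 200 camera calls.

## Working session

There is one attempt and no reset: what is moved stays moved. The work goes in short steps, Python scripts to look and compute and a shell command to move; the robot and the scene stay as the last step left them, time stands still between calls to the robot, and variables do not carry over. Pictures are saved under pics/ and viewed, at most 10 in all, crops included, and the job is handed in when it is done.

```bash
mkdir -p pics; ls; python3 - <<'E'
from bench import read_state,cams
import cv2,numpy as np
s=read_state(); print({k:np.round(s[k],3).tolist() for k in('time','ee_pos','eef_rot','width','ft_force')})
for n in('scene','top'):
    c=cams.camera(n); cv2.imwrite(f'pics/{n}0.png',c['img']); print(n,c['K'],c['xyz'],c['attitude'])
    np.savez(f'pics/{n}.npz',K=c['K'],p=c['xyz'],q=c['attitude'])
c=cams.camera('wrist');print(c['mount'],c['K'])
E
```

```text
pics
{'time': 0.0, 'ee_pos': [0.235, -0.579, 0.222], 'eef_rot': [0.981, 0.192, -0.0, -0.001], 'width': 0.087, 'ft_force': [0.706, -0.443, -0.067]}
scene [[560.36164338   0.         314.40718841]
 [  0.         560.36164338 243.46983794]
 [  0.           0.           1.        ]] [ 1.09223731 -0.43572637  1.04778554] [ 0.85692237  0.41728819 -0.12961652 -0.27341211]
top [[586.8147627    0.         326.58710702]
 [  0.         586.8147627  247.73095282]
 [  0.           0.           1.        ]] [0.43061417 0.01860939 1.3199376 ] [-0.70528996  0.70773053 -0.03548572  0.0205995 ]
[[ 6.00218084e-04 -9.64098204e-01 -2.65545273e-01  7.29734558e-02]
 [ 9.99999817e-01  5.59923672e-04  2.27443578e-04 -4.97285747e-04]
 [-7.05928611e-05 -2.65545361e-01  9.64098364e-01 -1.62807692e-01]
 [ 0.00000000e+00  0.00000000e+00  0.00000000e+00  1.00000000e+00]] [[426.79521074   0.         320.94838447]
 [  0.         426.79521074 235.88724986]
 [  0.           0.           1.        ]]
```

View pics/top0.png

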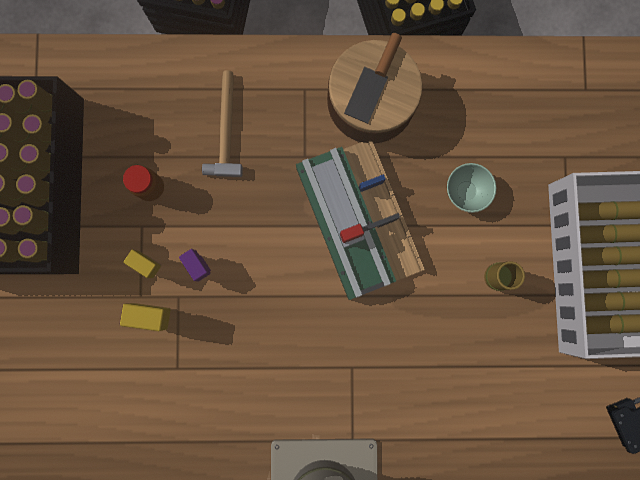

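View pics/scene0.png

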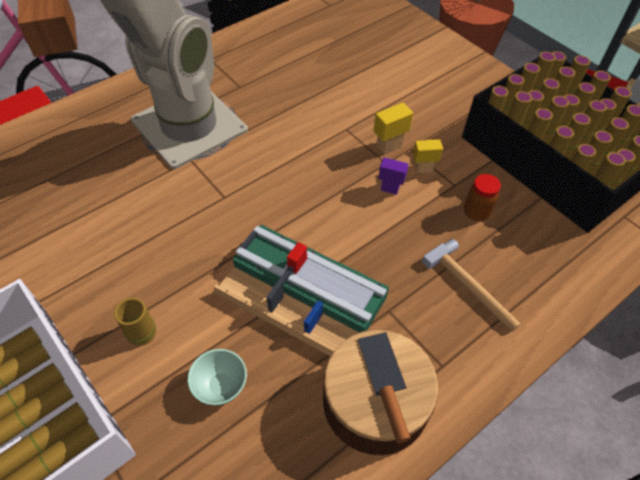

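The plug-like objects in the top view are small yellow (141,263), large yellow (142,317) and purple (194,264). Purple is excluded and the smaller of the other two is meant, so it's the one at (141,263). The red handle is at (352,233) and the gauge's +x end points toward the bottom right. I'll enlarge to confirm.

```bash
python3 - <<'E'
import cv2,numpy as np
t=cv2.imread('pics/top0.png')
a=cv2.resize(t[235:345,110:220],(330,330),interpolation=cv2.INTER_CUBIC)
b=cv2.resize(t[135:305,290:430],None,fx=3.3,fy=3.3,interpolation=cv2.INTER_CUBIC)
o=np.zeros((561,800,3),np.uint8);o[:330,:330]=a;o[:b.shape[0],335:335+b.shape[1]]=b[:,:465]
cv2.imwrite('pics/c1.png',o)
E
```

```text
(no output)
```

View pics/c1.png

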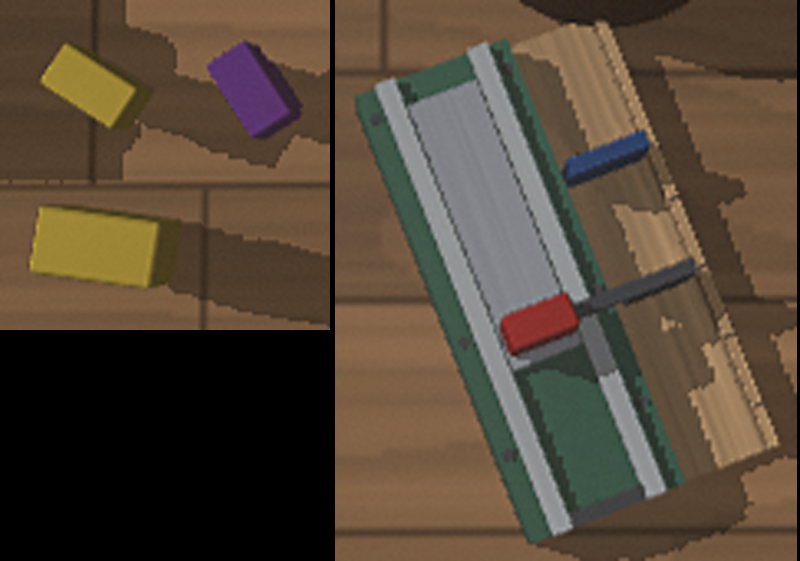

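```bash
cat > h.py <<'E'
import numpy as np,cv2
from scipy.spatial.transform import Rotation as R
from scipy.optimize import least_squares
def cam(name):
    d=np.load(f'pics/{name}.npz'); return d['K'],d['p'],R.from_quat(d['q']).as_matrix()
def proj(c,P):
    K,p,M=c; q=(np.atleast_2d(P)-p)@M@K.T; return q[:,:2]/q[:,2:]
def fit(c,L,px,x0):
    """planar pose (x,y,yaw) of body points L from pixels"""
    L=np.array(L,float);px=np.array(px,float)
    def w(v): return L@R.from_euler('z',v[2]).as_matrix().T+[v[0],v[1],0]
    r=least_squares(lambda v:(proj(c,w(v))-px).ravel(),x0)
    return r.x,r.fun.reshape(-1,2)
def wcam(s,c):
    """wrist camera as (K,p,M)"""
    M=R.from_quat(s['eef_rot']).as_matrix();m=c['mount']
    return c['K'],np.array(s['ee_pos'])+M@m[:3,3],M@m[:3,:3]
E
python3 - <<'E'
from h import *
c=cam('top')
px=np.array([[67,43],[136,88],[110,128],[40,82]])/3+[110,235]
L=[[.017,.031,.085],[.017,-.031,.085],[-.017,-.031,.085],[-.017,.031,.085]]
v,r=fit(c,L,px,[.4,.4,-.5]);print('plug',v,np.degrees(v[2]),r.round(1).tolist())
px=np.array([[355,98],[508,40],[683,485],[535,543]])/3.3+[290-335/3.3,135]
L=[[-.16,-.055,.045],[-.16,.055,.045],[.16,.055,.045],[.16,-.055,.045]]
for y in([-2.7],[0.],[3.]):
    v,r=fit(c,L,px,[.5,0,y[0]]);print('gauge',v,np.degrees(v[2]),np.abs(r).max())
    if np.abs(r).max()<5:
        M=R.from_euler('z',v[2]).as_matrix();print(r.round(1).tolist())
        for n,p in(('grip',[.03,0,.085]),('sock',[-.06,0,.055])):print(n,M@p+[v[0],v[1],0])
E
```

```text
plug [ 0.49689143  0.38438102 -0.57849212] -33.14515668681742 [[-0.6, -0.8], [1.0, 0.3], [0.5, 0.6], [-0.9, -0.2]]
gauge [ 0.58668829 -0.05113367 -2.77059043] -158.74313814257582 1.1007731383749046
[[-0.1, -0.1], [-0.0, -0.3], [1.1, -0.3], [-1.0, 0.7]]
grip [ 0.55872935 -0.06201016  0.085     ]
sock [ 0.64260615 -0.02938069  0.055     ]
gauge [ 0.58668829 -0.05113367 -2.77059043] -158.7431381406339 1.1007731408407153
[[-0.1, -0.1], [-0.0, -0.3], [1.1, -0.3], [-1.0, 0.7]]
grip [ 0.55872935 -0.06201016  0.085     ]
sock [ 0.64260615 -0.02938069  0.055     ]
gauge [ 0.58668829 -0.05113367  3.51259488] 201.25686161905594 1.100772899679555
[[-0.1, -0.1], [-0.0, -0.3], [1.1, -0.3], [-1.0, 0.7]]
grip [ 0.55872935 -0.06201016  0.085     ]
sock [ 0.64260615 -0.02938069  0.055     ]
```

The crop confirms the small yellow plug at top-view (139,263), clearly smaller than the large yellow one. Next I turn the tool to the gauge's axis.

```bash
python3 -m crank '0 0 0 -0.095 1;0 0 0 -0.095 1;0 0 0 -0.095 1;0 0 0 -0.095 1;0 0 0 -0.095 1;0 0 0 -0.095 1;0 0 0 -0.095 1;0 0 0 -0.095 1;0 0 0 -0.095 1;0 0 0 -0.095 1'
cat >> h.py <<'E'
def go(x,y,z,yawdeg):
    """print shift (tool axes now) and turn in row units; yawdeg = wanted world heading of tool y"""
    from bench import read_state
    s=read_state();M=R.from_quat(s['eef_rot']).as_matrix()
    h=np.degrees(np.arctan2(M[1,1],M[0,1]))
    d=M.T@(np.array([x,y,z])-s['ee_pos'])/.2
    print('t',s['time'],'pos',np.round(s['ee_pos'],4),'head',round(h,2),'tilt',np.round(M[:2,2],3),'SHIFT',d.round(3),'TURN',round(-((yawdeg-h+180)%360-180)/90,4),'F',np.round(s['ft_force'],1),'w',s['width'],s['grip_force'])
E
python3 -c "
from h import *;go(.59,-.05,.25,21.3)"
```

```text
time: 1.15
ee_pos: [0.2351, -0.5789, 0.2222]
eef_rot: [0.588, 0.809, 0.0, -0.0]
ft_force: [0.7, -0.5, -0.8]
width: 0.0869
grip_force: 0.0
t 1.15 pos [ 0.2351 -0.5789  0.2222] head 17.95 tilt [-0.     0.001] SHIFT [ 1.969  2.503 -0.138] TURN -0.0372 F [ 0.7 -0.5 -0.8] w 0.08687862161087415 0.0
```

```bash
python3 -m crank '0.14 0.178 -0.014 0 1;0.14 0.178 -0.014 0 1;0.14 0.178 -0.014 0 1;0.14 0.178 -0.014 0 1;0.14 0.178 -0.014 0 1;0.14 0.178 -0.014 0 1;0.14 0.178 -0.014 0 1;0.14 0.178 -0.014 0 1;0.14 0.178 -0.014 0 1;0.14 0.178 -0.014 0 1' >/dev/null
python3 -m crank '0.14 0.178 0 -0.037 1;0.14 0.178 0 0 1;0.14 0.178 0 0 1;0.14 0.178 0 0 1;0 0 0 0 1;0 0 0 0 1'
python3 - <<'E'
from h import *
go(.59,-.05,.25,21.3)
from bench import read_state,cams
s=read_state();c=cams.camera('wrist');cv2.imwrite('pics/w1.png',c['img'])
K,p,M=wcam(s,c);np.savez('pics/w1.npz',K=K,p=p,q=R.from_matrix(M).as_quat())
E
```

```text
time: 2.75
ee_pos: [0.5851, -0.0492, 0.25]
eef_rot: [0.566, 0.825, -0.0, -0.0]
ft_force: [0.6, -0.1, -0.3]
width: 0.0872
grip_force: 0.0
t 2.75 pos [ 0.5851 -0.0492  0.25  ] head 21.08 tilt [-0.001  0.   ] SHIFT [-0.012  0.021  0.   ] TURN -0.0024 F [ 0.6 -0.1 -0.3] w 0.08718616667625215 0.0
```

View pics/w1.png

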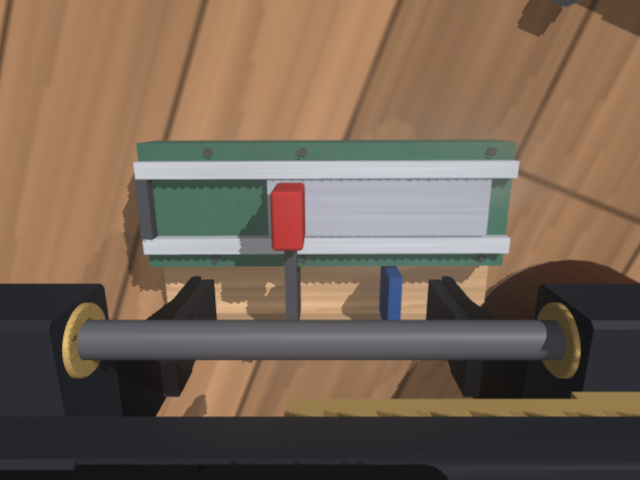

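The wrist view shows the gauge, with rails along rows 162-178 and 237-252, the red handle at (288,216) and the fence at (391,292). I'll enlarge it for exact corners.

```bash
python3 - <<'E'
import cv2,numpy as np
t=cv2.imread('pics/w1.png')
a=cv2.resize(t[130:275,125:225],None,fx=4,fy=4,interpolation=cv2.INTER_CUBIC)
b=cv2.resize(t[130:275,430:530],None,fx=4,fy=4,interpolation=cv2.INTER_CUBIC)
cv2.imwrite('pics/c2.png',np.hstack([a,b]))
E
```

```text
(no output)
```

View pics/c2.png

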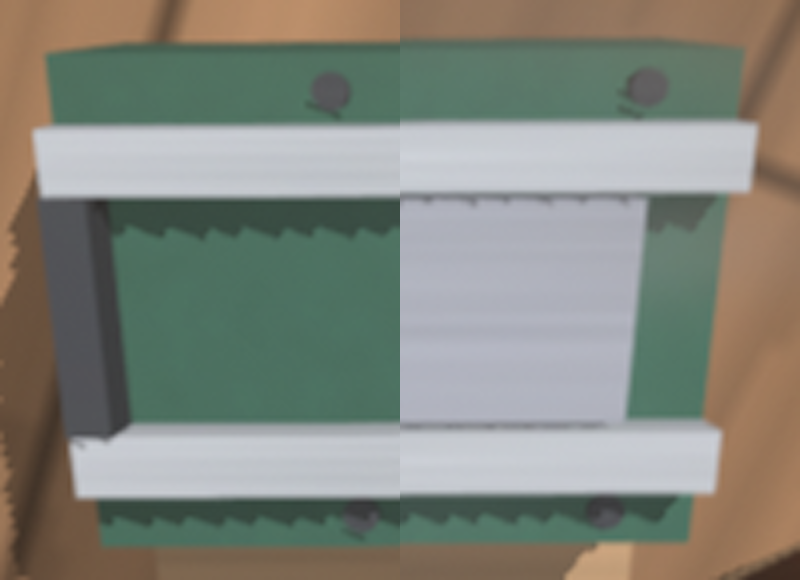

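```bash
python3 - <<'E'
from h import *
c=cam('w1')
px=np.array([[47,54],[101,547],[743,48],[689,541],[33,130],[76,498],[759,122],[716,492],[39,198],[69,434],[753,190],[722,430]],float)
px[:,0]=np.where(px[:,0]<400,px[:,0]/4+125,(px[:,0]-400)/4+430);px[:,1]=px[:,1]/4+130
def f(v,full=False):
    x,y,a,l,w,dz,g=v
    L=np.array([[sx*X,sy*Y,Z] for X,Y,Z in((.16,.055,.045),(l,w,.055),(l,g,.055)) for sx in(1,-1) for sy in(-1,1)])
    W=L@R.from_euler('z',a).as_matrix().T+[x,y,dz]
    return np.r_[(proj(c,W)-px).ravel(),dz/.002,(g-.026)/.002]
for fix in (0,1):
    r=least_squares(f,[.587,-.051,-2.77,.16,.035,0,.026],x_scale=[.1,.1,1,.01,.01,.01,.01])
v=r.x;print(v.round(4),np.degrees(v[2]),r.fun.round(1))
M=R.from_euler('z',v[2]).as_matrix()
for n,p in(('grip',[.03,0,.085]),('sock',[-.06,0,.055]),('out',[.13,0,.085])):print(n,M@p+[v[0],v[1],0])
# handle top check
ph=M@[.03,0,.103]+[v[0],v[1],0];print(proj(c,ph))
q=M@np.array([[.042,.0,.053]]).T;
go(*(M@[.03,0,0]+[v[0],v[1],.15]),np.degrees(v[2])+180)
E
```

```text
[ 5.9020e-01 -4.8800e-02 -2.7687e+00  1.6050e-01  4.0100e-02  1.0000e-04
  2.5900e-02] -158.63316905595954 [-0.3 -0.1  0.5 -0.1  0.3 -0.3 -0.3 -0.  -0.3 -0.1  0.  -0.   0.1  0.2
 -0.   0.   0.3 -0.1 -0.1  0.4 -0.4  0.3  0.3 -0.1  0.  -0. ]
grip [ 0.56224615 -0.05974789  0.085     ]
sock [ 0.64606017 -0.0269575   0.055     ]
out [ 0.46911946 -0.09618167  0.085     ]
[[286.81914319 222.21054076]]
t 2.8 pos [ 0.5849 -0.0509  0.2501] head 20.94 tilt [-0.001 -0.   ] SHIFT [-0.001 -0.121  0.501] TURN -0.0048 F [0.6 0.2 0.2] w 0.08709442487743425 0.0
```

```bash
python3 -m crank '0 -0.06 0.1 -0.005 1;0 -0.06 0.1 0 1;0 0 0.15 0 1;0 0 0.15 0 1;0 0 0.15 0 1;0 0 0.12 0 1;0 0 0.1 0 1;0 0 0.03 0 1;0 0 0 0 1;0 0 0 0 1'
python3 -c "
from h import *
for i in range(3): go(.56225,-.05975,.071,21.37)"
```

```text
time: 3.8
ee_pos: [0.5632, -0.0599, 0.0717]
eef_rot: [0.564, 0.826, 0.0, 0.001]
ft_force: [0.0, -0.2, -0.6]
width: 0.0872
grip_force: 0.0
t 3.8 pos [ 0.5632 -0.0599  0.0717] head 21.32 tilt [ 0.001 -0.001] SHIFT [ 0.002 -0.004  0.003] TURN -0.0005 F [ 0.  -0.2 -0.6] w 0.08721210445647755 0.0
t 3.8 pos [ 0.5632 -0.0599  0.0717] head 21.32 tilt [ 0.001 -0.001] SHIFT [ 0.002 -0.004  0.003] TURN -0.0005 F [ 0.  -0.2 -0.6] w 0.08721210445647755 0.0
t 3.8 pos [ 0.5632 -0.0599  0.0717] head 21.32 tilt [ 0.001 -0.001] SHIFT [ 0.002 -0.004  0.003] TURN -0.0005 F [ 0.  -0.2 -0.6] w 0.08721210445647755 0.0
```

Close on the handle.

```bash
python3 -m crank '0 0 0 0 -1;0 0 0 0 -1;0 0 0 0 -1;0 0 0 0 -1;0 0 0 0 -1;0 0 0 0 -1;0 0 0 0 -1;0 0 0 0 -1' 40
```

```text
time: 4.6
ee_pos: [0.5627, -0.0591, 0.0705]
eef_rot: [0.564, 0.826, -0.0, 0.0]
ft_force: [0.5, 0.3, -0.5]
width: 0.0307
grip_force: 0.0
```

```bash
python3 -m crank '0 0 0 0 -1;0 0 0 0 -1;0 0 0 0 -1;0 0 0 0 -1'
```

```text
time: 5.0
ee_pos: [0.5616, -0.0596, 0.0704]
eef_rot: [0.564, 0.826, -0.001, -0.001]
ft_force: [-5.0, -0.8, 4.0]
width: 0.0235
grip_force: 40.0
```

```bash
python3 -m crank '0 -0.04 0 0 -1;0 -0.06 0 0 -1;0 -0.06 0 0 -1;0 -0.06 0 0 -1;0 -0.06 0 0 -1;0 -0.06 0 0 -1;0 -0.06 0 0 -1;0 -0.05 0 0 -1;0 -0.03 0 0 -1;0 0 0 0 -1'
python3 -c "
from h import *
go(.4691,-.0962,.071,21.37)"
```

```text
time: 6.0
ee_pos: [0.4719, -0.0946, 0.0704]
eef_rot: [0.564, 0.826, -0.001, -0.001]
ft_force: [-3.5, -0.7, -0.2]
width: 0.0238
grip_force: 40.0
t 6.0 pos [ 0.4719 -0.0946  0.0704] head 21.34 tilt [-0.002 -0.001] SHIFT [-0.002 -0.016 -0.003] TURN -0.0003 F [-3.5 -0.7 -0.2] w 0.023808982674735392 39.98144444078207
```

```bash
python3 -m crank '0 -0.01 0 0 -1;0 -0.01 0 0 -1;0 0 0 0 -1;0 0 0 0 -1'; python3 -m crank '0 0 0 0 1;0 0 0 0 1;0 0 0 0 1;0 0 0 0 1;0 0 0 0 1;0 0 0 0 1;0 0 -0.1 0 1;0 0 -0.2 0 1;0 0 -0.25 0 1;0 0 -0.25 0 1'
python3 -c "
from h import *
go(.4969,.3844,.25,-33.1)"
```

```text
time: 6.4
ee_pos: [0.4693, -0.0956, 0.0704]
eef_rot: [0.564, 0.826, -0.0, -0.0]
ft_force: [-4.3, -0.6, -0.4]
width: 0.0235
grip_force: 40.0
time: 7.4
ee_pos: [0.4691, -0.0952, 0.2323]
eef_rot: [0.563, 0.826, 0.0, -0.0]
ft_force: [1.3, -0.5, -0.1]
width: 0.0861
grip_force: 0.0
t 7.4 pos [ 0.4691 -0.0952  0.2323] head 21.41 tilt [-0.  0.] SHIFT [ 2.182  1.005 -0.088] TURN 0.6057 F [ 1.3 -0.5 -0.1] w 0.08614401853232703 0.0
```

```bash
python3 -m crank '0.218 0.1 -0.009 0 1;0.218 0.1 -0.009 0 1;0.218 0.1 -0.009 0 1;0.218 0.1 -0.009 0 1;0.218 0.1 -0.009 0 1;0.218 0.1 -0.009 0 1;0.218 0.1 -0.009 0 1;0.218 0.1 -0.009 0 1;0.218 0.1 -0.009 0 1;0.218 0.1 -0.009 0 1' >/dev/null
python3 -m crank '0 0 0 0.09 1;0 0 0 0.09 1;0 0 0 0.09 1;0 0 0 0.09 1;0 0 0 0.09 1;0 0 0 0.09 1;0 0 0 0.066 1;0 0 0 0 1;0 0 0 0 1'
python3 - <<'E'
from h import *
go(.4969,.3844,.25,-33.1)
from bench import read_state,cams
s=read_state();c=cams.camera('wrist');cv2.imwrite('pics/w2.png',c['img'])
K,p,M=wcam(s,c);np.savez('pics/w2.npz',K=K,p=p,q=R.from_matrix(M).as_quat())
print(proj((K,p,M),[.4969,.3844,.085]))
E
```

```text
time: 9.3
ee_pos: [0.4968, 0.3834, 0.2485]
eef_rot: [0.879, 0.477, -0.0, 0.0]
ft_force: [0.1, -0.1, -0.7]
width: 0.0869
grip_force: 0.0
t 9.3 pos [0.4968 0.3834 0.2485] head -32.97 tilt [ 0. -0.] SHIFT [ 0.005 -0.002 -0.008] TURN 0.0015 F [ 0.1 -0.1 -0.7] w 0.08685309868045162 0.0
[[320.46500022 214.12343677]]
```

View pics/w2.png

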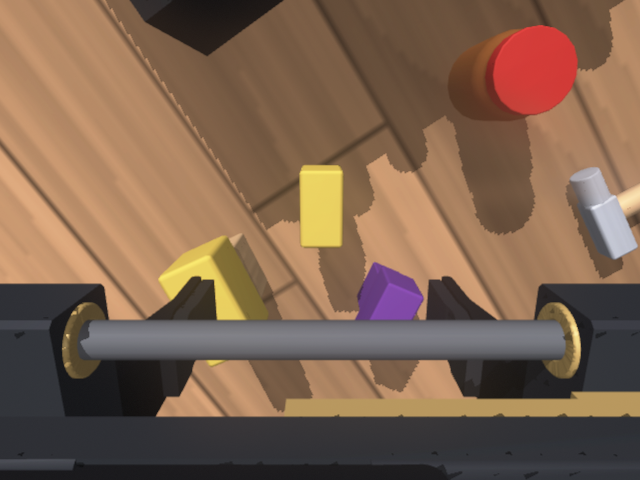

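The plug's top face spans (300..342, 171..247), centred at (321,209), matching the top-view estimate. The large yellow look-alike (corner at 225,237) sits close to where the gripper body will be, so I'll triangulate its height.

```bash
python3 - <<'E'
from h import *
ct,cw,cs=cam('top'),cam('w2'),cam('scene')
# plug refined
px=[[300,171.5],[300,247],[342,247],[342,171.5]]
M=R.from_euler('z',np.radians(-33)).as_matrix()
L=[[-.017,.031,.085],[-.017,-.031,.085],[.017,-.031,.085],[.017,.031,.085]]
for o in (L,L[1:]+L[:1]):
    v,r=fit(cw,o,px,[.497,.384,-.578]);print('plug',v,np.degrees(v[2]),np.abs(r).max())
tc=np.array([[39,207],[160,221],[152,287],[30,270]])/3+[110,235]
for t in tc:
  for w in ([225,237],[160,278]):
    r=least_squares(lambda P:np.r_[proj(ct,P)[0]-t,proj(cw,P)[0]-w],[.4,.38,.1]);
    if abs(r.fun).max()<6: print(t.round(),w,r.x.round(3),abs(r.fun).max().round(1),proj(cs,r.x).round())
E
```

```text
plug [ 0.49891619  0.38674289 -0.57480218] -32.9337391540408 1.344921830486328
plug [ 0.49922617  0.38722058 -2.14565005] -122.93669192083976 19.304575336701305
[123. 304.] [225, 237] [0.421 0.411 0.082] 4.1 [[413. 123.]]
[161. 331.] [225, 237] [ 0.349  0.388 -0.126] 1.8 [[378. 167.]]
[120. 325.] [160, 278] [0.371 0.413 0.108] 0.4 [[401. 103.]]
```

```bash
python3 -c "
from h import *
go(.4989,.3867,.053,-32.95)"
```

```text
t 9.35 pos [0.4968 0.3834 0.2485] head -32.98 tilt [-0. -0.] SHIFT [ 0.02  -0.     0.977] TURN -0.0003 F [-0.1  0.1 -0.4] w 0.08708804894641446 0.0
```

```bash
python3 -m crank '0.02 0 0.1 0 1;0 0 0.2 0 1;0 0 0.2 0 1;0 0 0.15 0 1;0 0 0.12 0 1;0 0 0.1 0 1;0 0 0.06 0 1;0 0 0.047 0 1;0 0 0 0 1' && python3 -m crank '0 0 0 0 -1;0 0 0 0 -1;0 0 0 0 -1;0 0 0 0 -1;0 0 0 0 -1;0 0 0 0 -1;0 0 0 0 -1;0 0 0 0 -1;0 0 0 0 -1;0 0 0 0 -1' 25
python3 -c "
from h import *
go(.4989,.3867,.053,-32.95)"
```

```text
time: 10.25
ee_pos: [0.4987, 0.3864, 0.0523]
eef_rot: [0.879, 0.476, -0.001, 0.0]
ft_force: [-0.0, -1.3, -0.2]
width: 0.087
grip_force: 0.0
time: 11.25
ee_pos: [0.499, 0.3866, 0.0531]
eef_rot: [0.879, 0.476, -0.0, 0.0]
ft_force: [0.6, -0.5, 0.3]
width: 0.0338
grip_force: 25.0
t 11.25 pos [0.499  0.3866 0.0531] head -33.16 tilt [ 0. -0.] SHIFT [ 0.    -0.001  0.001] TURN -0.0023 F [ 0.6 -0.5  0.3] w 0.033801551088452716 24.99513801187277
```

Gripped at 33.8 mm, which is the head. Lift it and rotate to the gauge heading.

```bash
python3 -m crank '0 0 -0.05 0 -1;0 0 -0.15 0 -1;0 0 -0.2 0 -1;0 0 -0.2 0 -1;0 0 -0.15 0 -1;0 0 0 -0.09 -1;0 0 0 -0.09 -1;0 0 0 -0.09 -1;0 0 0 -0.09 -1;0 0 0 -0.09 -1' 35;  python3 -m crank '0 0 0 -0.09 -1;0 0 0 -0.065 -1;0 0 0 0 -1'
python3 -c "
from h import *
go(.6461,-.0268,.20,21.37)"
```

```text
time: 12.25
ee_pos: [0.4988, 0.3866, 0.2036]
eef_rot: [0.658, 0.753, -0.0, 0.0]
ft_force: [-0.3, 0.0, -1.9]
width: 0.0338
grip_force: 35.0
time: 12.55
ee_pos: [0.4989, 0.3866, 0.2034]
eef_rot: [0.564, 0.826, -0.0, -0.0]
ft_force: [-0.8, -0.5, -2.8]
width: 0.034
grip_force: 35.0
t 12.55 pos [0.4989 0.3866 0.2034] head 21.39 tilt [-0. -0.] SHIFT [-2.193 -0.068  0.017] TURN 0.0002 F [-0.8 -0.5 -2.8] w 0.033985091758716814 34.99377644620836
```

```bash
python3 -m crank '-0.2 -0.006 0 0 -1;-0.2 -0.006 0 0 -1;-0.2 -0.006 0 0 -1;-0.2 -0.006 0 0 -1;-0.2 -0.006 0 0 -1;-0.2 -0.006 0 0 -1;-0.2 -0.006 0 0 -1;-0.2 -0.006 0 0 -1;-0.2 -0.006 0 0 -1;-0.2 -0.006 0 0 -1'>/dev/null;  python3 -m crank '-0.1 -0.004 0 0 -1;-0.093 -0.004 0 0 -1;0 0 0.1 0 -1;0 0 0 0 -1;0 0 0 0 -1'
python3 - <<'E'
from h import *
go(.6461,-.0268,.18,21.37)
from bench import read_state,cams
s=read_state();c=cams.camera('wrist')
K,p,M=wcam(s,c);np.savez('pics/w3.npz',K=K,p=p,q=R.from_matrix(M).as_quat())
t=cams.camera('top')['img'];cv2.imwrite('pics/top3.png',t)
cv2.imwrite('pics/w3.png',c['img'])
a=cv2.resize(c['img'][130:380,120:570],(800,444),interpolation=cv2.INTER_CUBIC);cv2.imwrite('pics/c3.png',a)
print(proj((K,p,M),[[.6461,-.0268,.045]]))
E
```

```text
time: 14.05
ee_pos: [0.6452, -0.0255, 0.1834]
eef_rot: [0.564, 0.826, 0.0, -0.0]
ft_force: [-1.4, -0.1, -1.4]
width: 0.0337
grip_force: 35.0
t 14.05 pos [ 0.6452 -0.0255  0.1834] head 21.36 tilt [-0.001  0.001] SHIFT [-0.008  0.002  0.017] TURN -0.0001 F [-1.4 -0.1 -1.4] w 0.033728270759111764 34.99538389965892
[[320.84753344 224.95408708]]
```

View pics/c3.png

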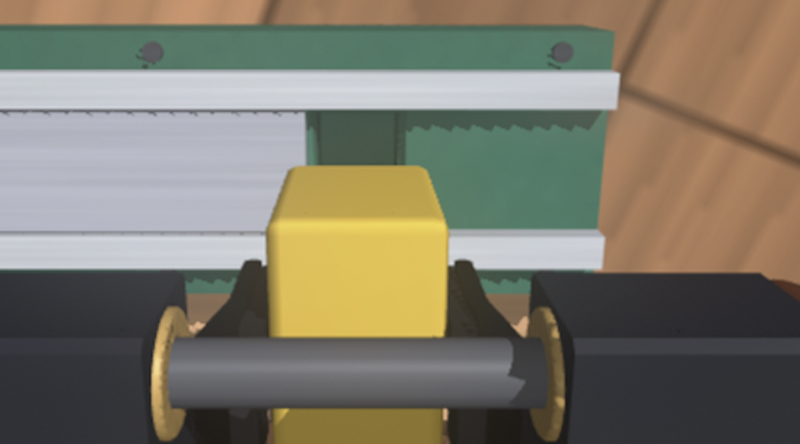

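The tongue has cleared the socket, whose mouth spans crop cols 316-404, and the plug spans cols 267-447, so both centre near 357-360. I'll check the cross direction numerically.

```bash
python3 - <<'E'
from h import *
from bench import read_state
c=cam('w3');s=read_state();T=R.from_quat(s['eef_rot']).as_matrix();e=np.array(s['ee_pos']);print(e)
for z,row in((.032,222/1.778+130),(-.013,166/1.778+130)):
    for zz in(z,):
        r=least_squares(lambda x:proj(c,e+T@[x[0],0,-zz])[0,1]-row,[.03]);print('plug head +x edge tool x',r.x)
# gauge refit from this view: rail inner/outer edges (tool x), rows
for z,row,y in((.055,70,-.040),(.055,109,-.026),(.055,236,.026),(.045,27,-.055)):
    row=row/1.778+130
    r=least_squares(lambda x:proj(c,np.r_[(e+T@[x[0],0,0])[:2],z])[0,1]-row,[.0]);print('gauge y0 tool x',r.x+y)
for z,a in((.045,(316,404)),(.04,(320,397))):
    for col in a:
        r=least_squares(lambda x:proj(c,np.r_[(e+T@[.02,x[0],0])[:2],z])[0,0]-(col/1.778+120),[.0]);print('mouth tool y',z,r.x)
E
```

```text
[ 0.64580352 -0.02561478  0.18424593]
plug head +x edge tool x [0.03123562]
plug head +x edge tool x [0.03066689]
gauge y0 tool x [0.00010566]
gauge y0 tool x [-0.0009019]
gauge y0 tool x [-0.00075754]
gauge y0 tool x [0.0006043]
mouth tool y 0.045 [-0.01666765]
mouth tool y 0.045 [0.01865975]
mouth tool y 0.04 [-0.01530158]
mouth tool y 0.04 [0.01609921]
```

Aligned to within about 1 mm on both axes. Lower it.

```bash
python3 -m crank '-0.002 0.003 0.1 0 -1;0 0 0.12 0 -1;0 0 0.1 0 -1;0 0 0.05 0 -1;0 0 0.03 0 -1;0 0 0.02 0 -1;0 0 0.02 0 -1;0 0 0 0 -1'; python3 -c "
from h import *
go(.6461,-.0268,.068,21.37)"
```

```text
time: 14.95
ee_pos: [0.6464, -0.0271, 0.0953]
eef_rot: [0.564, 0.826, 0.0, 0.0]
ft_force: [-0.4, -0.3, -1.4]
width: 0.0336
grip_force: 35.0
t 14.95 pos [ 0.6464 -0.0271  0.0953] head 21.29 tilt [ 0. -0.] SHIFT [ 0.002 -0.001  0.137] TURN -0.0009 F [-0.4 -0.3 -1.4] w 0.033638234882121844 34.99519187025726
```

```bash
python3 -m crank '0 0 0.02 0 -1;0 0 0.02 0 -1;0 0 0.02 0 -1;0 0 0.02 0 -1;0 0 0.02 0 -1;0 0 0.02 0 -1;0 0 0 0 -1'; python3 -c "
from h import *
go(.6461,-.0268,.068,21.37)"
```

```text
time: 15.65
ee_pos: [0.646, -0.0271, 0.0704]
eef_rot: [0.564, 0.826, -0.0, -0.0]
ft_force: [0.1, -0.3, -2.0]
width: 0.0338
grip_force: 35.0
t 15.65 pos [ 0.646  -0.0271  0.0704] head 21.29 tilt [-0.001 -0.   ] SHIFT [0.001 0.001 0.012] TURN -0.0008 F [ 0.1 -0.3 -2. ] w 0.03384196496189628 34.995321398600936
```

```bash
python3 -m crank '0 0 0.01 0 -1;0 0 0.01 0 -1;0 0 0.005 0 -1;0 0 0 0 -1;0 0 0 0 -1'
```

```text
time: 16.15
ee_pos: [0.6466, -0.027, 0.0681]
eef_rot: [0.564, 0.826, -0.0, 0.001]
ft_force: [-6.9, -0.7, 14.3]
width: 0.0334
grip_force: 35.0
```

```bash
python3 -m crank '0 0 0.005 0 -1;0 0 0 0 -1;0 0 0 0 -1'; python3 -m crank '0 0 0 0 1;0 0 0 0 1;0 0 0 0 1;0 0 0 0 1;0 0 0 0 1;0 0 -0.1 0 1;0 0 -0.25 0 1;0 0 -0.25 0 1;0 0 -0.25 0 1;0 0 0 0 1'
python3 - <<'E'
from h import *
from bench import read_state,cams
s=read_state();c=cams.camera('wrist');t=cams.camera('top')['img'];sc=cams.camera('scene')['img']
K,p,M=wcam(s,c);np.savez('pics/w4.npz',K=K,p=p,q=R.from_matrix(M).as_quat())
a=cv2.resize(c['img'][120:360],(640,240));b=cv2.resize(sc[215:345,220:420],(400,260),interpolation=cv2.INTER_CUBIC)
cv2.imwrite('pics/w4.png',c['img']);o=np.zeros((500,640,3),np.uint8);o[:240]=a;o[240:,:400]=b;cv2.imwrite('pics/c4.png',o)
t0=cv2.imread('pics/top0.png')
for n,(x,y) in dict(cup=(505,276),jar=(138,180),bowl=(471,188)).items():
    q=np.s_[y-30:y+30,x-35:x+35];print(n,np.abs(t[q].astype(int)-t0[q]).mean())
E
```

```text
time: 16.45
ee_pos: [0.6466, -0.027, 0.068]
eef_rot: [0.564, 0.826, -0.0, 0.001]
ft_force: [-11.5, -1.6, 22.0]
width: 0.0336
grip_force: 35.0
time: 17.45
ee_pos: [0.649, -0.026, 0.2428]
eef_rot: [0.564, 0.826, 0.003, 0.004]
ft_force: [0.0, 0.7, -0.4]
width: 0.0868
grip_force: 0.0
cup 15.331825396825398
jar 2.621031746031746
bowl 7.72047619047619
```

View pics/c4.png

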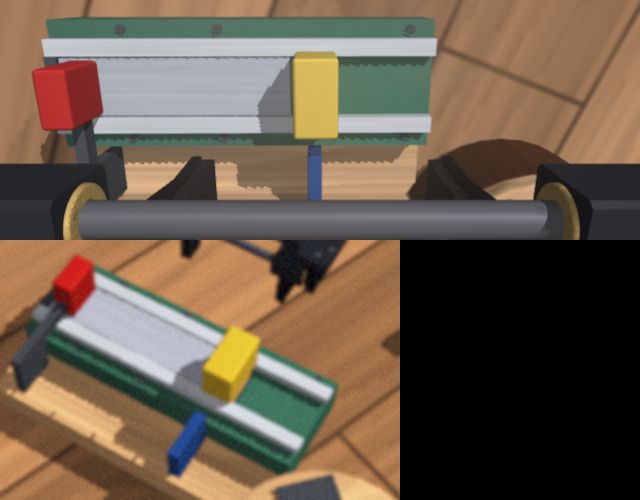

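The stop is fully out, with the handle at the end, and the plug head sits across both rails. I'll check the seating height and the bystanders.

```bash
python3 - <<'E'
import cv2,numpy as np
from bench import cams
w=cv2.imread('pics/w4.png');t=cams.camera('top')['img'];t0=cv2.imread('pics/top0.png')
a=cv2.resize(w[155:275,270:360],(360,480),interpolation=cv2.INTER_CUBIC)
b=np.vstack([cv2.resize(i[155:305,430:550],None,fx=1.6,fy=1.6) for i in(t0,t)])
o=np.zeros((480,560,3),np.uint8);o[:,:360]=a;o[:b.shape[0],362:362+b.shape[1]]=b;cv2.imwrite('pics/c5.png',o)
E
```

```text
(no output)
```

View pics/c5.png

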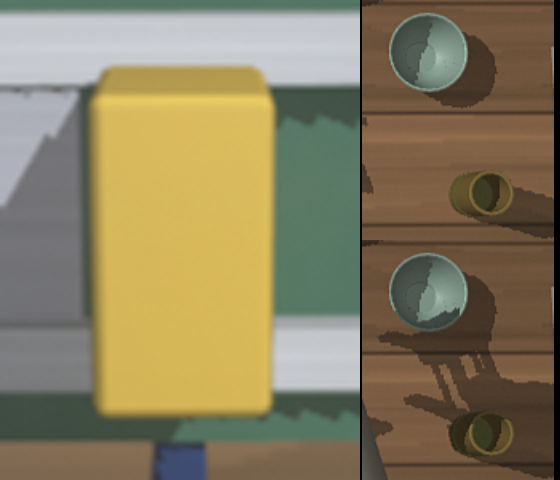

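```bash
python3 - <<'E'
from h import *
c=cam('w4')
px=np.array([[92,97],[273,97],[271,415],[97,415]])/4+[270,155]
L=np.array([[.017,-.031,0],[-.017,-.031,0],[-.017,.031,0],[.017,.031,0]])
f=lambda v:(proj(c,L@R.from_euler('zyx',[v[2],v[4],v[5]]).as_matrix().T+[v[0],v[1],v[3]])-px).ravel()
r=least_squares(f,[.646,-.027,-2.768,.1,0,0],x_scale=[.1,.1,1,.1,1,1]);print(r.x.round(4),abs(r.fun).max())
g=lambda v:f([*v,0,0]);r=least_squares(g,[.646,-.027,-2.768,.1]);print(r.x.round(4),abs(r.fun).max())
E
```

```text
[ 0.6482 -0.0292 -2.7682  0.0867 -0.0334 -0.038 ] 0.051262169704216376
[ 0.648  -0.0287 -2.7688  0.0892] 0.3293533763144296
```

A gentle press from above with shut fingers will verify the seated height (expected 100 mm).

```bash
python3 -m crank '0 0 0.1 0 -1;0 0 0.2 0 -1;0 0 0.15 0 -1;0 0 0.1 0 -1;0 0 0.05 0 -1;0 0 0 0 -1;0 0 0 0 -1;0 0 0 0 -1;0 0 0 0 -1;0 0 0.05 0 -1' 20; python3 -m crank '0 0 0.02 0 -1;0 0 0.01 0 -1;0 0 0.005 0 -1;0 0 0 0 -1;0 0 0 0 -1'
```

```text
time: 18.65
ee_pos: [0.6475, -0.027, 0.1068]
eef_rot: [0.564, 0.826, 0.001, 0.001]
ft_force: [-0.1, 0.3, -0.1]
width: 0.0149
grip_force: 0.0
time: 19.15
ee_pos: [0.6477, -0.0267, 0.1004]
eef_rot: [0.564, 0.826, 0.001, 0.002]
ft_force: [-2.9, 1.1, 17.6]
width: 0.0008
grip_force: 8.4
```

Contact came at 100.4 mm under 17.6 N, so the plug is fully home. Back off and hand in.

```bash
python3 -m crank '0 0 -0.1 0 -1;0 0 -0.25 0 -1;0 0 -0.25 0 -1;0 0 -0.2 0 -1;0 0 0 0 -1;0 0 0 0 -1'; python3 -c "
from bench import workorder
print(workorder.close_job())"
```

```text
time: 19.75
ee_pos: [0.6466, -0.027, 0.2584]
eef_rot: [0.564, 0.826, 0.0, 0.001]
ft_force: [0.4, -0.2, -0.5]
width: 0.0002
grip_force: 0.0
the job is handed in; nothing more can be done
None
```

The stop is out and held at its end stop, the small yellow plug is fully home in the socket (head top measured at 100.4 mm, 100 expected), the cup, bowl and jar are unmoved as far as the top camera shows, and the job was handed in at about 20 s.

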